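Set the casting gap: spacer in, tile held flush

ROBOT

A 6-joint arm with a two-finger parallel gripper is mounted at the origin on a cart in front of the work surface, level with it; the furniture and walls round the work are solid. World frame = base frame: x ahead of the robot, y to its left, z up, the work surface at z = 0. Lengths are in m, angles in rad, forces in N, time in s.
With the tool pointing down it reaches from about 0.275 to 0.975 m from the base axis. Payload 8.4 kg.
Tool frame: the origin (TCP) lies at the very end of the fingers, on their centre line; the grasp point (between the pads) lies 19 mm behind it; z points along the fingers, y is the line along which they close (so a half turn about z gives the same grasp; the last joint's range is limited). The gripper opens to 92 mm and grips with 3 to 60 N. Pads are 20 mm wide; open, the fingers measure 128 mm over their backs; the gripper's body (75 mm by 189 mm) begins 69 mm behind the grasp point.
Start: joints at [1.239, 0.353, 1.633, -0, 1.155, -0.002], TCP at [0.202, 0.591, 0.215] pointing down, gripper open.
Joint ranges: [-2.63, 2.63], [-0.92, 2.1], [0.06, 2.66], [-1.3, 4.44], [0, 2.69], [-3.02, 3.02]. Speed limits (rad/s): [2.22, 2.22, 2.79, 3.14, 3.14, 3.14].

INTERFACE

Orientations are given as a unit quaternion [x, y, z, w].
In Python, from cell import robot, optics gives the robot as it stands.
- The arm moves only by the tool move_arm, never from a script. Its argument "plan" is a list of rows, each a list of 7 numbers: the closure in counts, from 0 (fully open) to 255 (shut), then the shift along the tool's x, y, z in m, then the turn, a rotation vector about the tool's x, y, z in rad. A call has 1 to 8 rows; each row shifts and turns the commanded pose from where the row before left it, along the tool's axes as they then stand; what a row does not reach is not made up. A row lasts 1/8 s, in which the tool goes at most 62.5 mm and 10.7 degrees, less where a joint would pass 70% of its speed; a pose out of reach is approached as far as the arm can. A call is refused whole if a number of a shift passes 0.0625 or a number of a turn 0.188, either way. A call with a gripper value outside its range is refused whole. The fingers move at their own pace and stop on an object; the grip force is fixed at half the most. Time passes only in rows, so rows that do not move let the fingers close. It gives the time, the measured TCP pose, the force, the opening and the grip force at its end, in the units of the state.
- robot.get_state(): the state, without advancing time (a new reading comes with each control period).
- optics.read_camera(name): name is "scene" or "top" or "wrist"; returns a dict with "color" (384x512x3 uint8, red, green, blue), "z_map" (384x512 float32, m along the optical axis (not along the pixel's ray), 0 where there is no reading), "camera_matrix" (3x3 intrinsics, pixels), "eye" and "rotation" of the camera in the world; the wrist camera has in their place "hand_eye" (4x4, takes a point from camera to tool coordinates, whose origin is the TCP and whose axes are the flange's). Camera axes: x right, y up, looking along -z (the intrinsics and any distortion apply to the point x, -y, -z); pixel columns grow to the right and rows downward; lengths in m; the calibration is good to about 2 mm. A picture is of the moment at which its call begins: read the wrist's pose just before it.
- robot.sign_off(): hands the job in; it is judged then, once.
The state is a dict: "clock": time; "qpos": joint angles; "joint_velocities": joint speeds; "joint_torque": joint torques, N m; "position": TCP position; "tcp_rot": TCP orientation; "wrist_force": force on the tool from outside, world axes, zero at the start; "wrist_torque": the same for the moment, N m; "finger_gap": finger opening in m; "gripper_force": force on a finger pad.
Only numpy, scipy, OpenCV 4.12 (cv2) and the standard library are available. Lean on these libraries where they do the work, as an engineer would, in place of code of your own. Each camera call takes 0.05 s, during which the arm holds its last target. There are 200 camera calls.

TASK

On the casting frame, slide the blue spacer bar down, upright and lengthways, into the one gap beside the white tile that is wide enough for it as things stand (do not force it into the narrow gap), until it stands on the frame's bed, and let go of it. Then take the tile by its black handle, push it level across against the spacer so that tile, spacer and rail close up flush, and finish while still holding the tile pressed firmly there. Leave the petri dish, the marker and the dropper bottle where they are.

Things in the scene. Friction and masses are not known exactly. Their poses are not given: they have to be found in the camera images.
- frame: Fixed casting frame: aluminium bed 150 x 200 x 10 mm (x, y, z). Origin at the centre of its underside, on the worktop; bed top 10 mm above. Dark end stops, 9 mm thick and 12 mm above the bed, stand at x = -66.5 and +66.5 mm and run along y over the full 200 mm; 124 mm free between them. The gaps run along x between tile and rails.
- rail_thick: Green rail fixed on the bed, 120 x 34 x 20 mm (x, y, z), parallel to the frame, about 75 mm from the frame's centre on the +y or the -y side (differs from start to start). Origin at the centre of its underside, on the bed. The gap between it and the tile is 5 to 11 mm at the start: too narrow.
- rail_thin: Green rail fixed on the bed, 120 x 10 x 20 mm (x, y, z), parallel to the frame, about 75 mm from the frame's centre on the other side. Origin at the centre of its underside, on the bed. The gap between it and the tile is 17 to 23 mm at the start: wide enough.
- tile: Loose white tile 110 x 100 x 20 mm (x, y, z), 0.35 kg, flat on the bed between the rails, near parallel to the frame; its top is level with the rails. Origin: centre of underside. On top a black pad 70 x 24 x 3 mm with an upright handle fin, 60 mm long (x), 14 mm thick (y), top 53 mm above the origin; grip it across its thickness. Slides at 2 to 5 N; press with 10 N or more.
- spacer: Loose blue plastic spacer bar, 100 mm long (x), 14 mm thick (y), 54 mm high (z), about 80 g, standing on its long edge on the bare worktop to the left of the frame. Origin at the centre of its underside. Grip it across its thickness near the top: standing in the gap it rises 34 mm above tile and rails, and the fingers do not fit into the gap.
- petri_dish: Bystander: petri dish 67 mm across, 14 mm high, loose on the worktop; origin at the centre of its underside. Leave it alone.
- marker: Bystander: marker with green cap, 135 mm long (y), 17 mm thick, loose on the worktop in front of the frame; origin under its centre. Leave it alone.
- dropper: Bystander: small white dropper bottle, 27 mm across, 86 mm high, loose; origin at the centre of its underside. Leave it alone.

How it is judged:
By the outcome, as a careful person would: the job done as asked, in the order asked, and still so for the second after the job is handed in, while the arm keeps its last pose, push and grip.
It also fails if it takes over 40 s, if anything falls off the work surface, if the arm or the gripper's body presses on something with over 40 N, if the wrist force passes 120 N, or if a joint passes its speed limit or range.

## Working session

There is one attempt and no reset: what is moved stays moved. The work goes in short steps, Python scripts to look and compute and a tool call to move; the robot and the scene stay as the last step left them, time stands still between calls to the robot, and variables do not carry over. Pictures are saved under pics/ and viewed, at most 10 in all, crops included, and the job is handed in when it is done.

Besides the shell and the picture viewer there is one more tool, called after "Request:" in YAML: its name, and indented under it one key for each argument. move_arm: Moves the arm, as the interface text tells. Its arguments: {"type":"object","properties":{"plan":{"type":"array"}},"required":["plan"]}

```bash
mkdir -p pics; cat > h.py <<'E'
import numpy as np, cv2
from cell import robot, optics
from scipy.spatial.transform import Rotation as R
def cloud(n):
    s=robot.get_state(); c=optics.read_camera(n); z=c["z_map"]; K=np.array(c["camera_matrix"])
    v,u=np.mgrid[0:z.shape[0],0:z.shape[1]]
    P=np.stack([(u-K[0,2])/K[0,0]*z,-(v-K[1,2])/K[1,1]*z,-z],-1)
    if "eye" in c: W=P@np.array(c["rotation"]).reshape(3,3).T+np.array(c["eye"])
    else:
        H=np.array(c["hand_eye"]); T=P@H[:3,:3].T+H[:3,3]
        W=T@R.from_quat(s["tcp_rot"]).as_matrix().T+np.array(s["position"])
    W[z==0]=np.nan
    return c["color"],W,c,s
def save(n,img): cv2.imwrite("pics/"+n+".png",cv2.cvtColor(img,cv2.COLOR_RGB2BGR))
def rect(W,m):
    p=W[m]; p=p[~np.isnan(p).any(1)]
    r=cv2.minAreaRect((p[:,:2]*1000).astype(np.float32)); return r,len(p),np.median(p[:,2])
E
python3 - <<'E'
from h import *
a,W,c,s=cloud("top"); b,_,c2,_=cloud("scene")
save("a",np.vstack([a[:, :],])); save("b",b)
print({k:v for k,v in c.items() if k not in("color","z_map")}); print(s)
np.save("W.npy",W);np.save("A.npy",a)
w,_,c3,_=cloud("wrist"); print(c3["hand_eye"])
E
```

```text
Traceback (most recent call last):
  File "h.py", line 8, in cloud
    if "eye" in c: W=P@np.array(c["rotation"]).reshape(3,3).T+np.array(c["eye"])
                       ~~~~~~~~~~~~~~~~~~~~~~~~~~~~~~~^^^^^
ValueError: cannot reshape array of size 4 into shape (3,3)
```

```bash
sed -i 's/np.array(c\["rotation"\]).reshape(3,3).T/R.from_quat(c["rotation"]).as_matrix().T/' h.py
python3 - <<'E'
from h import *
a,W,c,s=cloud("top"); b,_,c2,_=cloud("scene")
save("a",a); save("b",b)
print({k:v for k,v in c.items() if k not in("color","z_map")}); print(s)
np.save("W.npy",W);np.save("A.npy",a)
w,_,c3,_=cloud("wrist"); print(c3["hand_eye"])
E
```

```text
{'camera_matrix': array([[448.92406564,   0.        , 255.23169138],
       [  0.        , 448.92406564, 192.25509822],
       [  0.        ,   0.        ,   1.        ]]), 'eye': array([0.31433048, 0.17810938, 1.08503647]), 'rotation': array([ 0.06088122, -0.06887525, -0.69770741,  0.71046044])}
{'clock': 0.05, 'qpos': array([ 1.23862123e+00,  3.53602703e-01,  1.63409629e+00, -6.45008920e-06,
        1.15518231e+00, -2.42127932e-03]), 'joint_velocities': array([-3.53021716e-05, -3.08432055e-03,  4.37197059e-04, -1.27016543e-03,
        1.66657630e-03,  8.25301861e-05]), 'joint_torque': array([ 1.76247762e-03, -5.95437491e+01, -3.35278165e+01,  7.00354110e-02,
        1.82918046e-02, -4.49772665e-05]), 'position': array([0.20224388, 0.59088059, 0.21390826]), 'tcp_rot': array([ 1.64129589e-01,  9.86438575e-01, -6.35823049e-04, -1.04384268e-04]), 'wrist_force': array([-0.07783331,  0.29856929, -0.35436432]), 'wrist_torque': array([ 0.04328519, -0.02873279, -0.01657636]), 'gripper_force': 0.0, 'finger_gap': 0.09194525726596409}
[[ 7.09936700e-04  9.67256772e-01  2.53798803e-01  7.24337683e-02]
 [ 9.99999263e-01 -9.36738124e-04  7.72777947e-04  3.18087857e-04]
 [ 9.85217717e-04  2.53798067e-01 -9.67256724e-01 -1.70932174e-01]
 [ 0.00000000e+00  0.00000000e+00  0.00000000e+00  1.00000000e+00]]
```

View pics/a.png

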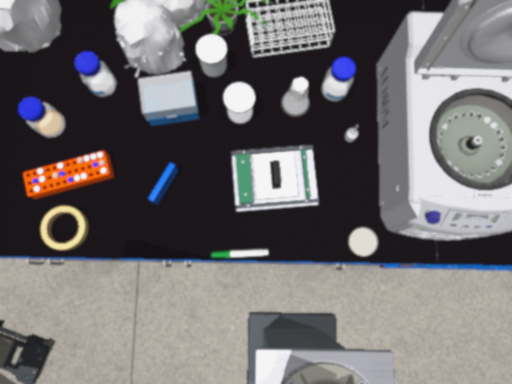

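View pics/b.png

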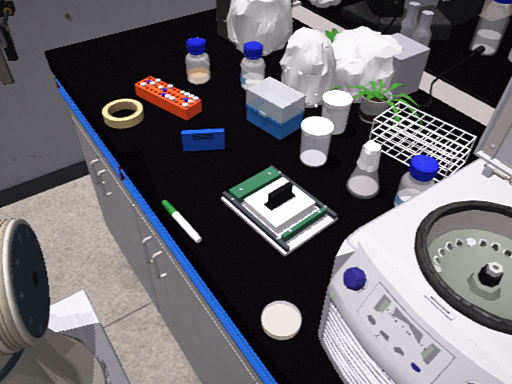

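The top view (up = +x, left = +y) shows the frame at about (275,178). The thick rail is on the left (+y), and the thin rail on the right at about (308,177), with the wide gap beside it. The spacer is at (163,183), turned about 30°. The dish (363,241), marker (240,253) and dropper (352,133) are clear of the work.

```bash
python3 - <<'E'
from h import *
W=np.load("W.npy");a=np.load("A.npy").astype(int)
r,g,b=a[...,0],a[...,1],a[...,2]; z=W[...,2]
v,u=np.mgrid[0:384,0:512]
def box(x0,x1,y0,y1): return (u>=x0)&(u<x1)&(v>=y0)&(v<y1)
print("table z",np.nanmedian(z[210:230,120:220]))
blue=box(140,185,155,210)&(b>r+50)
print("spacer top",rect(W,blue&(z>.045)))
print("spacer all",rect(W,blue))
F=box(222,326,135,220)
print("frame",rect(W,F&(z>.004)))
green=F&(g>r+40)&(g>b+15)
print("thick",rect(W,green&(u<265)&(z>.02)));print("thin",rect(W,green&(u>290)&(z>.02)))
print("tile",rect(W,F&(r>180)&(g>180)&(z>.025)&(z<.036)))
print("fin",rect(W,F&(z>.05)))
E
```

```text
table z -1.8031898508019673e-05
spacer top (((526.9921875, 387.78204345703125), (16.124052047729492, 99.56137084960938), 62.18778991699219), 285, np.float64(0.05370579847638646))
spacer all (((535.7528076171875, 393.7153625488281), (35.450714111328125, 110.84980010986328), 61.98877716064453), 552, np.float64(0.04722500231498383))
frame (((553.7269897460938, 120.42483520507812), (250.49131774902344, 206.80679321289062), 89.91184997558594), 4913, np.float64(0.027146390010948762))
thick (((546.2180786132812, 195.77098083496094), (121.78005981445312, 31.075000762939453), 6.044240951538086), 603, np.float64(0.029841469976907176))
thin (((559.4266357421875, 47.77526092529297), (116.62528228759766, 7.290074348449707), 5.968679428100586), 121, np.float64(0.029745082818598334))
tile (((552.8010864257812, 105.53138732910156), (115.75491333007812, 129.10134887695312), 5.360352039337158), 1543, np.float64(0.02980180073578098))
fin (((553.5260620117188, 120.07991027832031), (59.48503112792969, 14.082952499389648), 5.587399959564209), 159, np.float64(0.06198520857685197))
```

```bash
cat >> h.py <<'E'
def plan(xyz,yaw_y=None):
    """turn (rotvec, tool) first, then shift in the turned tool axes; yaw_y = world angle (deg) of tool y, tool straight down"""
    s=robot.get_state(); A=R.from_quat(s["tcp_rot"]); B=A
    if yaw_y is not None:
        t=np.radians(yaw_y); y=np.array([np.cos(t),np.sin(t),0]); z=np.array([0,0,-1.]); x=np.cross(y,z)
        B=R.from_matrix(np.stack([x,y,z],1))
    d=B.inv().apply(np.array(xyz)-s["position"])
    print("turn",(A.inv()*B).as_rotvec().round(4),"shift",d.round(4),"|",np.linalg.norm(d).round(3),"t",s["clock"])
E
python3 -c "
from h import *
plan([.527,.388,.13],62.2)"
```

```text
turn [-8.000e-04  1.000e-04  1.553e-01] shift [-0.3819 -0.0282  0.0842] | 0.392 t 0.2
```

Request:
move_arm:
  plan:
    - [0, 0, 0, 0, 0, 0, 0.155]
    - [0, -0.054, -0.004, 0.012, 0, 0, 0]
    - [0, -0.054, -0.004, 0.012, 0, 0, 0]
    - [0, -0.054, -0.004, 0.012, 0, 0, 0]
    - [0, -0.055, -0.004, 0.012, 0, 0, 0]
    - [0, -0.055, -0.004, 0.012, 0, 0, 0]
    - [0, -0.055, -0.004, 0.012, 0, 0, 0]
    - [0, -0.055, -0.004, 0.012, 0, 0, 0]

```text
clock: 1.2
position: [0.5287, 0.3874, 0.1301]
tcp_rot: [0.24, 0.971, 0.0, -0.0]
wrist_force: [-0.5, 0.5, -0.5]
finger_gap: 0.0918
gripper_force: 0.0
```

Request:
move_arm:
  plan:
    - [60, 0, 0, 0, 0, 0, 0]

```text
clock: 1.32
position: [0.5297, 0.3859, 0.1293]
tcp_rot: [0.242, 0.97, -0.001, -0.0]
wrist_force: [0.1, 0.5, 1.1]
finger_gap: 0.084
gripper_force: 0.0
```

```bash
python3 - <<'E'
from h import *
a,W,c,s=cloud("wrist"); save("w1",a)
print(s["position"],s["finger_gap"])
i=a.astype(int); z=W[...,2]
m=(i[...,2]>i[...,0]+50)&(z>.046)&(z<.06)&(W[...,0]>.44)&(W[...,0]<.62)
print(rect(W,m))
plan([.527,.388,.028],62.2)
E
```

```text
[0.52967841 0.38589408 0.12927299] 0.08404012764781142
(((528.1266479492188, 388.5155944824219), (13.93576717376709, 99.34894561767578), 61.8131217956543), 1724, np.float64(0.054673501091812064))
turn [-0.0012 -0.0007 -0.0025] shift [0.0014 0.0002 0.1017] | 0.102 t 1.375
```

View pics/w1.png

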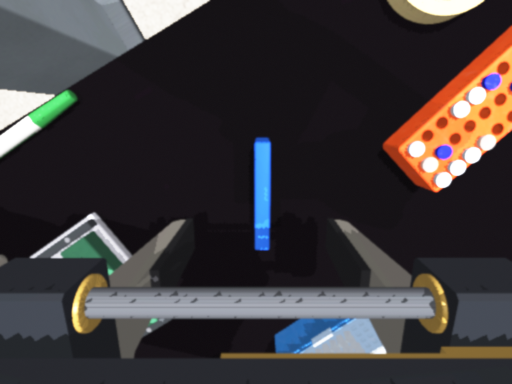

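The wrist view shows the spacer at column 262, rows 138–250. It is centred between the fingers and the path down is clear.

Request:
move_arm:
  plan:
    - [60, 0.003, 0.0015, 0.03, 0, 0, 0]
    - [60, 0, 0, 0.03, 0, 0, 0]
    - [60, 0, 0, 0.025, 0, 0, 0]
    - [60, 0, 0, 0.0165, 0, 0, 0]
    - [60, 0, 0, 0, 0, 0, 0]

```text
clock: 2.0
position: [0.5241, 0.3914, 0.0283]
tcp_rot: [0.24, 0.971, -0.001, -0.001]
wrist_force: [0.8, 0.4, 0.9]
finger_gap: 0.0701
gripper_force: 0.0
```

Request:
move_arm:
  plan:
    - [255, 0, 0, 0, 0, 0, 0]
    - [255, 0, 0, 0, 0, 0, 0]
    - [255, 0, 0, 0, 0, 0, 0]
    - [255, 0, 0, 0, 0, 0, 0]
    - [255, 0, 0, 0, 0, 0, 0]
    - [255, 0, 0, 0, 0, 0, 0]

```text
clock: 2.75
position: [0.5254, 0.3912, 0.0291]
tcp_rot: [0.24, 0.971, -0.0, -0.0]
wrist_force: [-0.5, 0.4, -0.8]
finger_gap: 0.014
gripper_force: 30.0
```

Request:
move_arm:
  plan:
    - [255, 0, 0, -0.03, 0, 0, 0]
    - [255, 0, 0, -0.045, 0, 0, 0]
    - [255, 0, 0, -0.045, 0, 0, 0]
    - [255, 0, 0, 0, 0, 0, -0.147]
    - [255, 0, 0, 0, 0, 0, -0.147]
    - [255, 0, 0, 0, 0, 0, -0.147]
    - [255, 0, 0, 0, 0, 0, -0.147]
    - [255, 0, 0, 0, 0, 0, 0]

```text
clock: 3.75
position: [0.5253, 0.3911, 0.1489]
tcp_rot: [-0.051, 0.999, -0.0, -0.0]
wrist_force: [0.3, -0.4, -0.9]
finger_gap: 0.0133
gripper_force: 30.0
```

```bash
python3 - <<'E'
from h import *
plan([.555,.140,.15],95.8)
E
```

```text
turn [-0.0002 -0.0003  0.001 ] shift [-0.0042 -0.2528 -0.0011] | 0.253 t 3.75
```

Request:
move_arm:
  plan:
    - [255, -0.004, -0.04, 0, 0, 0, 0]
    - [255, 0, -0.053, 0, 0, 0, 0]
    - [255, 0, -0.053, 0, 0, 0, 0]
    - [255, 0, -0.053, 0, 0, 0, 0]
    - [255, 0, -0.053, -0.001, 0, 0, 0]
    - [255, 0, 0, 0, 0, 0, 0]
    - [255, 0, 0, 0, 0, 0, 0]

```text
clock: 4.62
position: [0.5554, 0.1413, 0.1501]
tcp_rot: [-0.05, 0.999, 0.0, 0.0]
wrist_force: [-0.2, 0.6, -1.0]
finger_gap: 0.0142
gripper_force: 30.0
```

```bash
cat > meas.py <<'E'
from h import *
import sys
a,W,c,s=cloud("wrist"); save(sys.argv[1],a); np.save("W2.npy",W);np.save("A2.npy",a)
print(s["position"],s["wrist_force"].round(1))
i=a.astype(int); z=W[...,2]; r,g,b=i[...,0],i[...,1],i[...,2]
near=(z<.05)&(z>.02)
green=(g>r+40)&(g>b+15)&near
for n,m in(("thin",green&(W[...,1]<.09)),("thick",green&(W[...,1]>.15)),("tile",near&(r>170)&(abs(r-b)<30)&(W[...,1]>.066)&(W[...,1]<.172)&(W[...,0]>.48)&(W[...,0]<.63)),("fin",(z>.055)&(z<.068)&(r<90)&(b<90)&(W[...,1]>.08)&(W[...,1]<.16)),("spacer",(b>r+50)&(z>.08))):
    if m.sum()>20: print(n,rect(W,m))
E
python3 meas.py w2
```

```text
[0.55540088 0.14132446 0.15014542] [-0.2  0.6 -1. ]
thin (((560.6820678710938, 46.75640869140625), (116.63566589355469, 9.19540786743164), 5.1137166023254395), 661, np.float64(0.030761452980945944))
thick (((545.489501953125, 195.46347045898438), (118.2720718383789, 33.200679779052734), 6.096042633056641), 3408, np.float64(0.03070574350300013))
tile (((546.093994140625, 119.46372985839844), (125.41795349121094, 100.0721664428711), 5.5458879470825195), 5758, np.float64(0.03078857481676478))
fin (((552.853515625, 120.02256774902344), (54.88176345825195, 13.928305625915527), 5.102733135223389), 874, np.float64(0.06348190152771364))
spacer (((548.1749877929688, 152.49356079101562), (85.79363250732422, 102.37035369873047), 44.9714241027832), 3586, np.float64(0.17577494656501175))
```

View pics/w2.png

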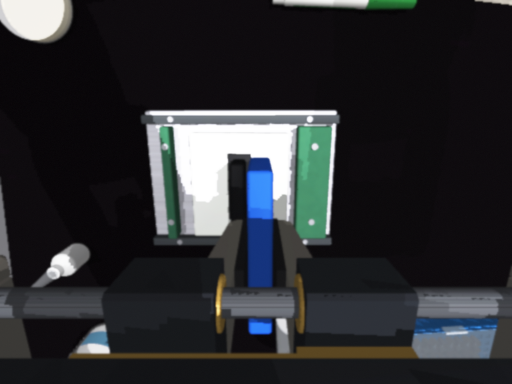

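The wrist view shows the wide gap between the thin rail (columns 162–177) and the tile (left edge about column 192). It is clear of the held spacer at column 260. Next I measure the gap edges along its length.

```bash
cat > gap.py <<'E'
from h import *
import sys
W=np.load("W2.npy").reshape(-1,3); W=W[~np.isnan(W).any(1)]
yaw=np.radians(5.8); ex=np.array([np.cos(yaw),np.sin(yaw)]); ey=np.array([-ex[1],ex[0]])
O=np.array([.5587,.0615]); q=W[:,:2]-O; X=q@ex*1000; Y=q@ey*1000; Z=W[:,2]
for x0 in range(-55,55,10):
    m=(X>=x0)&(X<x0+10)&(Z>.024)&(Z<.04)&(abs(Y)<40)
    bed=(X>=x0)&(X<x0+10)&(Z<.018)&(abs(Y)<20)
    p=Y[m&(Y>0)]; n=Y[m&(Y<0)]
    print(x0+5, "tile",np.percentile(p,[0,2]).round(1) if len(p) else None,"rail",np.percentile(n,[98,100]).round(1) if len(n) else None,"bed",np.percentile(Y[bed],[2,98]).round(1) if bed.any() else None)
m=(abs(Y)<8)&(Z>.017)&(Z<.026); print("stops X",np.sort(X[m&(X<0)])[-5:], np.sort(X[m&(X>0)])[:5])
E
python3 gap.py
python3 - <<'E'
from h import *
a=np.load("A2.npy").astype(int);W=np.load("W2.npy");z=W[...,2]
m=(a[...,2]>a[...,0]+50)&(z>.172)&(z<.182); m[335:]=0
r=rect(W,m);print("spacer top",r)
E
```

```text
-50 tile [ 9.9 10.1] rail [-9.9 -9.6] bed [-10.5  17.8]
-40 tile [ 9.2 10.2] rail [-9.9 -9.8] bed [-10.7   4.2]
-30 tile [ 9.6 10.1] rail [-9.9 -9.8] bed [-10.6   4.6]
-20 tile [ 9.1 10.1] rail [-10.1  -9.9] bed [-10.5   4. ]
-10 tile [9.2 9.8] rail [-10.1  -9.6] bed [-10.7   4.2]
0 tile [ 9.  10.1] rail [-9.9 -9.7] bed [-10.7   4. ]
10 tile [9.1 9.7] rail [-10. -10.] bed [-10.5   4.1]
20 tile [ 8.8 10.1] rail [-10.1  -9.9] bed [-10.4   3.9]
30 tile [9.  9.5] rail [-10.1 -10.1] bed [-10.6   4.1]
40 tile [ 8.7 10. ] rail [-10.   -9.9] bed [-10.5   3.6]
50 tile [8.8 9.4] rail [-9.9 -9.9] bed [-10.5   3.9]
stops X [-61.45130309 -61.44810413 -61.44549496 -61.44389326 -61.44140428] [62.73848053 62.8603449  63.00836707 63.00838086 63.03217317]
spacer top (((559.3892822265625, 142.27598571777344), (100.22688293457031, 13.883219718933105), 5.719283580780029), 3310, np.float64(0.17583438605983354))
```

```bash
python3 -c "
from h import *
plan([.5552,.0606,.075],95.75)"
```

```text
turn [0.0004 0.0001 0.0015] shift [ 0.0083 -0.0809  0.0751] | 0.111 t 4.675
```

Request:
move_arm:
  plan:
    - [255, 0.008, -0.04, 0, 0, 0, 0]
    - [255, 0, -0.041, 0, 0, 0, 0]
    - [255, 0, 0, 0.03, 0, 0, 0]
    - [255, 0, 0, 0.03, 0, 0, 0]
    - [255, 0, 0, 0.015, 0, 0, 0]
    - [255, 0, 0, 0, 0, 0, 0]
    - [255, 0, 0, 0, 0, 0, 0]

```text
clock: 5.55
position: [0.5564, 0.0602, 0.0759]
tcp_rot: [-0.052, 0.999, 0.0, 0.001]
wrist_force: [0.3, -0.9, -0.5]
finger_gap: 0.0138
gripper_force: 30.0
```

```bash
python3 meas.py w3; python3 - <<'E'
from h import *
a=np.load("A2.npy").astype(int);W=np.load("W2.npy");z=W[...,2]
m=(a[...,2]>a[...,0]+50)&(z>.094)&(z<.110)
print("spacer top",rect(W,m))
plan([.5552,.0606,.045],95.75)
E
python3 gap.py
```

```text
[0.55644555 0.06019812 0.07593209] [ 0.3 -0.9 -0.5]
thin (((511.1519775390625, 41.60350036621094), (17.2186336517334, 8.365152359008789), 5.447509288787842), 241, np.float64(0.030851058322530066))
thick (((545.7001342773438, 195.89193725585938), (118.27688598632812, 33.75396728515625), 6.009480953216553), 5581, np.float64(0.03069138899744936))
tile (((546.2478637695312, 119.68701934814453), (92.15553283691406, 99.87972259521484), 4.658022880554199), 8399, np.float64(0.03074463153100289))
fin (((550.78076171875, 119.34337615966797), (50.55525588989258, 13.331482887268066), 5.453037261962891), 1488, np.float64(0.06330328436042773))
spacer (((560.3298950195312, 61.26029968261719), (99.94267272949219, 13.872549057006836), 5.796081066131592), 3378, np.float64(0.10157267693218054))
spacer top (((560.3298950195312, 61.26029968261719), (99.94267272949219, 13.872549057006836), 5.796081066131592), 3279, np.float64(0.10159557728896138))
turn [0.     0.0017 0.0032] shift [0.0013 0.0007 0.0311] | 0.031 t 5.6
-50 tile [ 9.4 10. ] rail [-10.2 -10.1] bed [-10.1  18.2]
-40 tile [9.5 9.6] rail [-10.3 -10.2] bed [-10.2   9.3]
-30 tile [9.6 9.7] rail [-11.1 -11. ] bed None
-20 tile [9.7 9.8] rail [-11.1 -11.1] bed None
-10 tile [9.9 9.9] rail [-11.2 -11.2] bed None
0 tile [10.  10.5] rail [-11.3 -11.3] bed None
10 tile [19.8 24.5] rail None bed None
20 tile [29.7 30.6] rail None bed None
30 tile [35.5 36. ] rail None bed None
40 tile None rail None bed None
50 tile [10. 10.] rail None bed None
stops X [-61.06456361 -61.06314922 -61.05997791 -61.04761951 -61.04598493] []
```

View pics/w3.png

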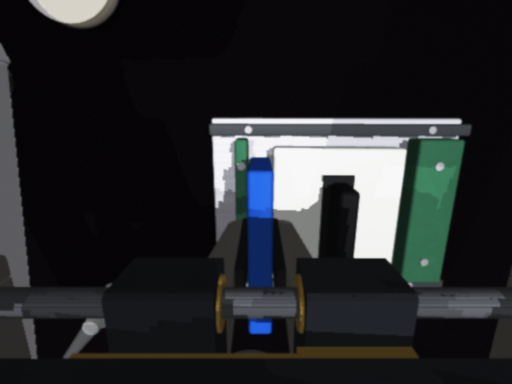

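The spacer (column 260) hangs above the middle of the gap, lined up with rail and tile. I insert it now.

Request:
move_arm:
  plan:
    - [255, 0.001, 0.0003, 0.01, 0, 0, 0]
    - [255, 0, 0, 0.01, 0, 0, 0]
    - [255, 0, 0, 0.01, 0, 0, 0]
    - [255, 0, 0, 0.004, 0, 0, 0]
    - [255, 0, 0, 0, 0, 0, 0]

```text
clock: 6.22
position: [0.5544, 0.0597, 0.0406]
tcp_rot: [-0.052, 0.999, -0.0, -0.0]
wrist_force: [-0.7, -0.3, -0.1]
finger_gap: 0.0135
gripper_force: 30.0
```

Request:
move_arm:
  plan:
    - [255, 0, 0, 0.001, 0, 0, 0]
    - [255, 0, 0, 0.001, 0, 0, 0]
    - [255, 0, 0, 0, 0, 0, 0]

```text
clock: 6.6
position: [0.5547, 0.0598, 0.0392]
tcp_rot: [-0.052, 0.999, 0.0, 0.0]
wrist_force: [0.1, 0.2, -0.9]
finger_gap: 0.0135
gripper_force: 30.0
```

Request:
move_arm:
  plan:
    - [255, 0, 0, 0.001, 0, 0, 0]
    - [255, 0, 0, 0.0005, 0, 0, 0]
    - [255, 0, 0, 0, 0, 0, 0]

```text
clock: 6.98
position: [0.5548, 0.0598, 0.0389]
tcp_rot: [-0.052, 0.999, -0.0, 0.0]
wrist_force: [-5.2, -0.8, 15.3]
finger_gap: 0.0136
gripper_force: 30.0
```

Request:
move_arm:
  plan:
    - [255, 0, 0, -0.0007, 0, 0, 0]
    - [165, 0, 0, 0, 0, 0, 0]
    - [165, 0, 0, 0, 0, 0, 0]
    - [165, 0, 0, 0, 0, 0, 0]
    - [165, 0, 0, -0.02, 0, 0, 0]
    - [165, 0, 0, -0.045, 0, 0, 0]
    - [165, 0, 0, -0.045, 0, 0, 0]
    - [165, 0, 0, 0, 0, 0, 0]

```text
clock: 7.98
position: [0.5571, 0.0601, 0.1516]
tcp_rot: [-0.052, 0.999, 0.0, 0.003]
wrist_force: [1.1, -0.1, 0.3]
finger_gap: 0.0324
gripper_force: 0.0
```

```bash
python3 meas.py w4; python3 - <<'E'
from h import *
a=np.load("A2.npy").astype(int);W=np.load("W2.npy");z=W[...,2]
m=(a[...,2]>a[...,0]+50)&(z>.058)&(z<.070)
print("spacer top",rect(W,m))
E
```

```text
[0.55708752 0.06005536 0.15160614] [ 1.1 -0.1  0.3]
thin (((533.048583984375, 43.84331512451172), (60.767425537109375, 8.052827835083008), 4.8172712326049805), 328, np.float64(0.030735379268705385))
thick (((546.029052734375, 195.75401306152344), (118.33292388916016, 33.821556091308594), 6.29136323928833), 3380, np.float64(0.03070198616677452))
tile (((550.33447265625, 120.28799438476562), (118.05311584472656, 99.48165130615234), 5.947995662689209), 6597, np.float64(0.03073862057793522))
fin (((554.0787963867188, 119.47172546386719), (57.720462799072266, 13.091278076171875), 5.207272529602051), 901, np.float64(0.06337974699178597))
spacer top (((558.4017333984375, 60.63718795776367), (99.161865234375, 14.105966567993164), 6.308592796325684), 1540, np.float64(0.064619988938527))
```

View pics/w4.png

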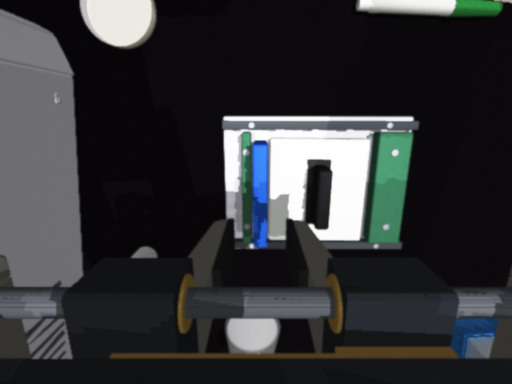

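The spacer stands upright in the gap (column 260, top at z = 0.0646 against 0.064 expected), and the fingers are free of it. Next is the tile handle at about (323,197).

```bash
python3 -c "
from h import *
plan([.5535,.1198,.0365],95.5)"
```

```text
turn [0.     0.0031 0.0072] shift [-0.0036  0.0598  0.113 ] | 0.128 t 8.025
```

Request:
move_arm:
  plan:
    - [165, -0.001, 0.03, 0, 0, 0, 0.004]
    - [165, 0, 0.03, 0, 0, 0, 0]
    - [165, 0, 0, 0.04, 0, 0, 0]
    - [165, 0, 0, 0.04, 0, 0, 0]
    - [165, 0, 0, 0.025, 0, 0, 0]
    - [165, 0, 0, 0, 0, 0, 0]

```text
clock: 8.78
position: [0.5468, 0.119, 0.0401]
tcp_rot: [-0.05, 0.999, -0.001, -0.003]
wrist_force: [-0.8, -0.5, -0.2]
finger_gap: 0.0327
gripper_force: 0.0
```

```bash
python3 -c "
from h import *
print(robot.get_state()['wrist_force'])
plan([.5535,.1198,.0365],95.5)"
```

```text
[-0.79961359 -0.54255993 -0.17342177]
turn [-0.0008 -0.0063  0.0033] shift [-0.0067  0.0001  0.0036] | 0.008 t 8.775
```

Request:
move_arm:
  plan:
    - [165, -0.002, 0, 0.003, 0, 0, 0]
    - [165, 0, 0, 0, 0, 0, 0]

```text
clock: 9.02
position: [0.5524, 0.1199, 0.041]
tcp_rot: [-0.05, 0.999, 0.0, 0.001]
wrist_force: [-0.3, 0.4, 0.3]
finger_gap: 0.0325
gripper_force: 0.0
```

Request:
move_arm:
  plan:
    - [255, 0, 0, 0, 0, 0, 0]
    - [255, 0, 0, 0, 0, 0, 0]
    - [255, 0, 0, 0, 0, 0, 0]
    - [255, 0, 0, 0, 0, 0, 0]

```text
clock: 9.52
position: [0.5519, 0.1198, 0.0408]
tcp_rot: [-0.05, 0.999, 0.0, 0.0]
wrist_force: [-1.3, -1.3, 4.9]
finger_gap: 0.0133
gripper_force: 30.0
```

```bash
python3 -c "
from h import *
s=robot.get_state();print(s['wrist_force'],s['wrist_torque'],s['finger_gap'])
plan([.5535,.1198,.0365],95.8)"
```

```text
[-1.29108126 -1.31064469  4.90588221] [-0.08828679  0.15289454 -0.0700255 ] 0.013345233823965897
turn [ 0.0001  0.0006 -0.0021] shift [-0.0016 -0.0002  0.0043] | 0.005 t 9.525
```

The grip is 4 mm high on the handle, so I regrip deeper.

Request:
move_arm:
  plan:
    - [165, 0, 0, 0, 0, 0, 0]
    - [165, 0, 0, 0, 0, 0, 0]
    - [165, -0.001, 0, 0.004, 0, 0, 0]
    - [165, 0, 0, 0, 0, 0, 0]
    - [255, 0, 0, 0, 0, 0, 0]
    - [255, 0, 0, 0, 0, 0, 0]
    - [255, 0, 0, 0, 0, 0, 0]
    - [255, 0, 0, 0, 0, 0, 0]

```text
clock: 10.52
position: [0.5526, 0.1199, 0.0363]
tcp_rot: [-0.05, 0.999, -0.0, 0.0]
wrist_force: [0.1, 0.4, -1.5]
finger_gap: 0.0133
gripper_force: 30.0
```

Request:
move_arm:
  plan:
    - [255, 0, -0.001, 0, 0, 0, -0.002]
    - [255, 0, -0.001, 0, 0, 0, -0.002]
    - [255, 0, -0.001, 0, 0, 0, 0]
    - [255, 0, -0.001, 0, 0, 0, 0]
    - [255, 0, 0, 0, 0, 0, 0]

```text
clock: 11.15
position: [0.553, 0.1158, 0.0363]
tcp_rot: [-0.052, 0.999, -0.0, -0.0]
wrist_force: [-0.2, -0.3, -0.6]
finger_gap: 0.0139
gripper_force: 30.0
```

Request:
move_arm:
  plan:
    - [255, 0, -0.0006, 0, 0, 0, 0]
    - [255, 0, -0.0006, 0, 0, 0, 0]
    - [255, 0, 0, 0, 0, 0, 0]

```text
clock: 11.52
position: [0.5532, 0.1147, 0.0363]
tcp_rot: [-0.052, 0.999, 0.0, 0.0]
wrist_force: [0.2, 1.9, -2.0]
finger_gap: 0.0134
gripper_force: 30.0
```

Request:
move_arm:
  plan:
    - [255, 0, -0.0005, 0, 0, 0, 0]
    - [255, 0, 0, 0, 0, 0, 0]

```text
clock: 11.78
position: [0.5532, 0.1146, 0.0363]
tcp_rot: [-0.051, 0.999, 0.0, 0.0]
wrist_force: [-0.3, 4.9, -0.7]
finger_gap: 0.0137
gripper_force: 30.0
```

Request:
move_arm:
  plan:
    - [255, 0, -0.0005, 0, 0, 0, 0]
    - [255, 0, -0.0005, 0, 0, 0, 0]
    - [255, 0, 0, 0, 0, 0, 0]

```text
clock: 12.15
position: [0.5532, 0.1146, 0.0364]
tcp_rot: [-0.051, 0.999, 0.001, 0.0]
wrist_force: [-2.1, 11.1, 0.3]
finger_gap: 0.0141
gripper_force: 30.0
```

```bash
python3 -c "
from h import *
s=robot.get_state();print(s['wrist_force'],s['wrist_torque'])
plan([.5535,.1198,.0365],95.8)"
```

```text
[-2.14035818 11.14733764  0.26249208] [ 2.04728828  0.27857567 -0.01161916]
turn [0.0019 0.0002 0.0012] shift [-0.0008  0.0052 -0.0001] | 0.005 t 12.15
```

Request:
move_arm:
  plan:
    - [255, 0, -0.0005, 0, 0, 0, 0]
    - [255, 0, -0.0002, 0, 0, 0, 0]
    - [255, 0, 0, 0, 0, 0, 0]
    - [255, 0, 0, 0, 0, 0, 0]

```text
clock: 12.65
position: [0.5533, 0.1145, 0.0365]
tcp_rot: [-0.051, 0.999, 0.001, 0.0]
wrist_force: [-2.1, 15.0, 0.2]
finger_gap: 0.0137
gripper_force: 30.0
```

```bash
python3 - <<'E'
from h import *
a,W,c,s=cloud("top"); i=a.astype(int); z=W[...,2]
print(s["wrist_force"],s["wrist_torque"],s["tcp_rot"])
w,V,_,_=cloud("wrist")
save("fin",np.hstack([cv2.resize(a[130:225,215:335],(400,317)),cv2.resize(w,(400,317))]))
q=V.reshape(-1,3);q=q[~np.isnan(q).any(1)]
yaw=np.radians(5.8);ex=np.array([np.cos(yaw),np.sin(yaw)]);ey=np.array([-ex[1],ex[0]])
p=q[:,:2]-[.5587,.0615];X=p@ex*1000;Y=p@ey*1000;Z=q[:,2]
for x0 in range(-60,40,15):
    k=(X>x0)&(X<x0+15)
    for n,m in(("spacer",k&(Z>.058)&(Z<.07)&(abs(Y+3)<10)),("tile",k&(Z>.026)&(Z<.036)&(Y>-4)&(Y<98)),):
        if m.sum()>5:
            print(x0,n,"Y",np.percentile(Y[m],[1,99]).round(1),"z",np.median(Z[m]).round(4), end=" ")
    print()
m=(X>-55)&(X<45)&(Z>.026)&(Z<.036)&(Y>8)&(Y<92); A=np.c_[X[m],Y[m],np.ones(m.sum())]; print("tile plane mm/mm",np.linalg.lstsq(A,Z[m]*1000,rcond=None)[0])
E
```

```text
[-2.08650067 14.96835321  0.2026241 ] [2.71790926 0.47092315 0.01533128] [-5.10546388e-02  9.98694917e-01  1.37091554e-03  8.33532648e-05]
-60 spacer Y [-9.4  4.2] z 0.0644 -60 tile Y [ 0.9 96.9] z 0.0309 
-45 spacer Y [-9.2  4.2] z 0.0647 -45 tile Y [ 3.9 97.1] z 0.0311 
-30 spacer Y [-9.2  4.4] z 0.0647 -30 tile Y [ 3.9 97.2] z 0.0312 
-15 spacer Y [-9.3  4.4] z 0.0646 -15 tile Y [ 3.9 97.4] z 0.031 
0 spacer Y [-9.   4.4] z 0.0643 0 tile Y [ 3.8 97.5] z 0.031 
15 tile Y [ 3.7 97.8] z 0.031 
30 tile Y [44.5 63.3] z 0.0334 
tile plane mm/mm [4.84085252e-03 5.67452400e-03 3.10414972e+01]
```

View pics/fin.png

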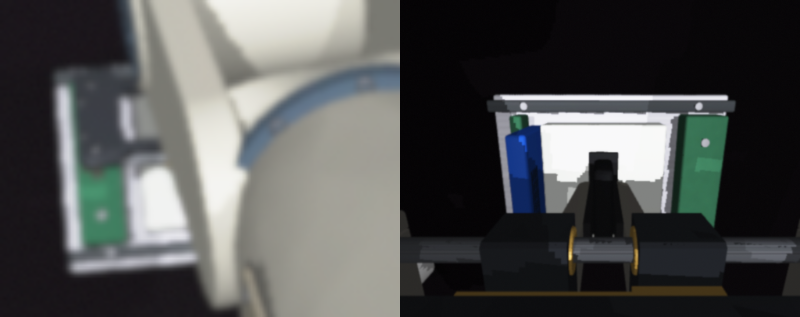

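The spacer and tile have closed against the rail: the spacer is at columns 507–540 with the tile hard against it. I trim the slight tilt and raise the push a little.

Request:
move_arm:
  plan:
    - [255, 0, -0.0002, 0, 0.0015, 0, 0]
    - [255, 0, -0.0002, 0, 0.0015, 0, 0]
    - [255, 0, 0, 0, 0, 0, 0]
    - [255, 0, 0, 0, 0, 0, 0]

```text
clock: 13.25
position: [0.5533, 0.1145, 0.0364]
tcp_rot: [-0.051, 0.999, 0.0, 0.0]
wrist_force: [-1.5, 16.6, -0.5]
finger_gap: 0.014
gripper_force: 30.0
```

```bash
python3 -c "
from h import *
s=robot.get_state();print(s['wrist_force'],s['wrist_torque'])
plan([.5535,.1198,.0365],95.8)"
```

```text
[-1.52022915 16.62147771 -0.49682511] [3.19980082 0.44730622 0.04139953]
turn [0.0003 0.0003 0.0007] shift [-0.0008  0.0052 -0.0001] | 0.005 t 13.25
```

The tile is level and pressed with about 17 N along the frame's y, and the handle is gripped. I hand the job in.

```bash
python3 -c "
from cell import robot
print(robot.sign_off())"
```

```text
the job is handed in; nothing more can be done
None
```

The blue spacer stands on the frame's bed in the wide gap, the tile is closed up against it and the thin rail and still held pressed at about 17 N, and I handed the job in at about 13 s without going near the dish, marker or dropper.

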